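# Shut and bolt the carver's tool chest

### The job

Shut the tool chest for the day: press its lid, which stands ajar, down until it is fully closed, push the bolt by its brass knob along the slot fully home into the keeper, then push the knob over and down to the end of its slot so that the bolt is locked. Do not lift the lid further open, do not lift, tip or shift the chest, and do not disturb the stone and the figure on it or the tools and wood around it.

Things in the scene. Friction and masses are not known exactly. Their poses are not given: they have to be found in the camera images.
- chest: Loose brown wooden tool chest, 5 to 8 kg, 260 (x) x 400 (y) x 110 (z) mm. Origin: centre of its underside; -x side faces the robot. Top level at z 110: a hinged lid in the middle (272 mm along y, from front edge x -129 to hinge x +113) between two fixed end boards 62 mm wide. A steel barrel bolt lies on the lid's front, axis parallel to chest y at x -85, 13.5 mm above the lid's top face.
- lid (a joint): Lid angle, rad: 0 fully closed (top face flush with the end boards), positive with the front edge raised; starts 0.25 to 0.5. The hinge line is parallel to chest y at chest x +113, z 110 mm. The hinge is stiff: the lid stays where it is left and needs about 2 to 4 N at its front edge to go down.
- lid_edge (a point): Bare spot on the lid's top face for pressing: 17 mm behind the front edge, 75 mm to the -y side of the lid's middle (chest x -112, y -75, z 110 mm when closed). Its z axis is the lid's normal. Nothing stands on the lid within 40 mm of it. It moves with the lid.
- bolt (a joint): Bolt travel, m: 0 fully drawn back, 0.048 fully home in the keeper; starts 0 to 0.010. Grows towards the lid's +y. Friction about 2 N; it stays where it is left. The slot lets the bolt slide only while the knob stands upright.
- bolt_knob (a joint): Knob angle about the bolt's axis, rad: 0 square up from the lid, growing as it tips towards chest +x (away from the robot, to the hinge), 1.45 at the slot's end, nearly flat over the lid. Play -0.05 to 0.25 in the slot's long leg; it turns further only with the bolt home (above about 0.0465 m), where the slot turns its corner. Under 1 N at the knob turns it; it stays where left.
- knob (a point): Centre of the brass ball knob, 18 mm diameter, on an 8 mm steel stem, 40 mm from the bolt's axis. The stem stands out of an 11 mm wide L-slot in the dark steel barrel. Axes: y along the bolt towards the keeper, z outward along the stem. Upright with the lid closed, 53.5 mm above the lid.
- slot_corner (a point): Point on the bolt's axis where the stem passes when fully home. Axes as the lid's (x to the hinge, y towards the keeper, z out of the lid). The barrel, 22 mm diameter, runs from 68 mm before this point to 32 mm after it along y. It moves with the lid; lid closed: chest x -85, y +78, z 123.5 mm.
- keeper (a point): Centre of the steel keeper's bore on the +y end board of the chest (chest x = -85, y = +157, z = 123.5 mm); the keeper is 25 x 18 mm and 26 mm high above the end board.
- whetstone: Red-brown sharpening stone 150 x 50 x 22 mm lying on the chest's -y end board. Bystander.
- figure: Small carved seated figure of pale wood, 73 mm high, round foot 50 mm in diameter, standing on the chest's +y end board, towards its far side. Bystander.
- mallet: Wooden mallet standing on the end of its head (82 mm diameter, 110 mm high, origin under the head), handle 215 mm to its -x at 55 mm height. Bystander.
- plane: Pale wooden hand plane 200 x 62 x 30 mm with an iron to 60 mm height. Bystander.
- blank: Pale wooden carving blank 85 x 85 x 120 mm, standing. Bystander.
- gouge_a: Carving gouge with a red-brown handle, about 205 mm long, 25 mm high, origin under the handle's middle, blade to its +x. Bystander.
- gouge_b: Carving gouge with a dark handle, about 220 mm long, 25 mm high, origin under the handle's middle, blade to its +x. Bystander.

How it is judged:
By the outcome, as a careful person would: the job done as asked, in the order asked, and still so for the second after the job is handed in, with the robot touching nothing.
It also fails if it takes over 45 s, if anything falls off the work surface, if the arm or the gripper's body presses on something with over 40 N, if the wrist force passes 120 N, or if a joint passes its speed limit or range.

### The arm

A 6-joint arm with a two-finger parallel gripper is mounted at the origin on the work surface. World frame = base frame: x ahead of the robot, y to its left, z up, the work surface at z = 0. Lengths are in m, angles in rad, forces in N, time in s.
With the tool pointing down it reaches from about 0.275 to 0.825 m from the base axis. Payload 4.9 kg.
Tool frame: the origin (TCP) lies midway between the tips of the shut fingers; the grasp point (between the pads) lies 19 mm behind it (grip_point_offset is the distance from the TCP to the grasp point, in m); z points along the fingers, y is the line along which they close (so a half turn about z gives the same grasp; the last joint's range is limited). The gripper opens to 85 mm and grips with 20 to 120 N. Pads are 22 mm wide; open, the fingers measure 114 mm over their backs; the gripper's body (76 mm by 85 mm) begins 54 mm behind the grasp point. The pads swing forward as they close: fully open they stand 13 mm farther back than shut.
Start: joints at [1.197, 0.326, -0.193, 1.052, 0, 1.437], TCP at [0.131, 0.534, 0.231] pointing down, gripper open.
Joint ranges: [-2.65, 2.65], [-0.97, 1.79], [-1.3, 1.35], [-1.93, 2.1], [-1.47, 1.37], [-3.14, 3.14]. Speed limits (rad/s): [2.57, 2.57, 3.14, 3.14, 3.14, 3.14].

### API

Orientations are given as a rotation vector (axis times angle).
In Python, from cell import * gives the robot as it stands. Calls block until the motion is done:
- movep(position, orientation): joint-space move of the TCP to a pose.
- move_l(position, velocity=0.15, rot=None, until_force=None): straight line of the TCP; rot=None keeps the orientation; velocity is the mean speed in m/s. With until_force (N) it stops when the force on the tool has changed by that much, and returns True; else False.
- set_joints(angles): joint-space move.
- let_go() and grab(newtons=None): open the fingers fully, or close them until they stop; newtons is the grip in N (None keeps the last).
- sleep(seconds).
- ik(position, orientation): joint angles nearest the present ones, or None.
- get_state(): the state.
- grab_frame(name): name is "scene" or "top" or "wrist"; returns a dict with "img" (420x560x3 uint8, red, green, blue), "fx", "fy", "cx", "cy" (pixels), "k1" (the pictures are not rectified: a ray, as slopes to the right and down, at radius r is drawn at 1 + k1 r^2 times it, then the intrinsics apply), "cam_to_world" (4x4, takes a point from camera to world coordinates); the wrist camera has in their place "T_tool_cam" (4x4, takes a point from camera to tool coordinates, whose origin is the TCP and whose axes are the flange's). Camera axes: x right, y down, z forward; pixel columns grow to the right and rows downward; lengths in m; the calibration is good to about 2 mm. A picture is of the moment at which its call begins: read the wrist's pose just before it. There is no depth.
A pose or a line that the arm cannot do raises MotionError and nothing moves.
- sign_off(): hands the job in; it is judged then, once.
Trained networks look in the newest picture that a camera, given by its name, has taken for a name from the list of things; names that differ only in an ending like _2 or _b are one class to them, and where a whole thing is asked for, a point or a joint stands for the part that bears it (a point fixed in the world has none). Each returns a list of dicts, best first, with "score" (0 to 1); they miss things now and then, are a little off and sometimes report something else, mostly with a low value. They report only what shows in the picture. A call takes as long as a camera call.
- spot_in(camera, name): "centre" ([column, row] in pixels, amid what is visible of it).
- silhouettes(camera, name): "mask" (420x560 bool, what is visible of it) and "centre" ([column, row] in pixels, amid what is visible of it).
- tip_of(camera, name): "centre" ([column, row] in pixels: a listed point, or the origin of a listed thing).
The state is a dict: "clock": time; "q": joint angles; "joint_velocities": joint speeds; "tau": joint torques, N m; "position": TCP position; "eef_rot": TCP orientation; "contact_force": force on the tool from outside, world axes, zero at the start; "wrist_torque": the same for the moment, N m; "finger_gap": opening from 0.0 (shut) to 1.0 (fully open); "grasp_force": force on a finger pad.
Only numpy, scipy, OpenCV 4.12 (cv2) and the standard library are available. Lean on these libraries where they do the work, as an engineer would, in place of code of your own. Each camera call takes 0.05 s, during which the arm holds its last target. There are 200 camera calls.

## Working session

There is one attempt and no reset: what is moved stays moved. The work goes in short steps, each a Python script; the robot and the scene stay as the last script left them, time stands still between calls to the robot, and variables do not carry over. Pictures are saved under pics/ and viewed, at most 10 in all, crops included, and the job is handed in when it is done.

```bash
ls; mkdir -p pics
python3 - <<'E'
from cell import *
import cv2,numpy as np
s=get_state();print(s['clock'],s['position'],s['eef_rot'],s['finger_gap'])
for c in('scene','top'):
    f=grab_frame(c);cv2.imwrite(f'pics/{c}0.png',f['img'][:,:,::-1])
    print(c,f['fx'],f['fy'],f['cx'],f['cy'],f['k1'],np.round(f['cam_to_world'],4).tolist())
    for n in('lid_edge','knob','slot_corner','keeper','chest','whetstone','figure','mallet','plane','blank'):
        print(n,[(np.round(d['centre'],1).tolist(),round(d['score'],2)) for d in tip_of(c,n)[:2]])
E
```

```text
pics
0.0 [0.13040227 0.53370747 0.23048388] [-3.75780056e-01 -3.11858239e+00  2.70416080e-03] 0.99780194113678
scene 390.09664411929333 390.09664411929333 286.12558327595787 206.2374823495305 0.03731946825182759 [[0.8794, 0.3005, -0.3692, 0.9901], [0.4756, -0.5867, 0.6554, -0.7727], [-0.0196, -0.752, -0.6589, 0.8969], [0.0, 0.0, 0.0, 1.0]]
lid_edge [([243.0, 200.4], 0.73), ([286.2, 253.7], 0.5)]
knob [([281.1, 175.4], 0.57), ([340.1, 160.2], 0.57)]
slot_corner [([283.5, 177.6], 0.96), ([221.6, 368.1], 0.68)]
keeper [([236.2, 253.2], 0.55)]
chest [([284.2, 254.6], 0.95)]
whetstone [([240.1, 256.8], 0.58)]
figure [([337.5, 204.6], 0.49), ([241.5, 202.5], 0.35)]
mallet [([339.4, 160.5], 0.79), ([285.1, 256.6], 0.69)]
plane [([222.1, 369.7], 0.91)]
blank [([138.0, 337.6], 0.87)]
top 505.80132163064724 505.80132163064724 276.3004548155085 210.97382087608878 -0.07015371605701885 [[-0.0002, -0.9803, 0.1977, 0.2876], [-0.9999, 0.0025, 0.0114, -0.0091], [-0.0116, -0.1977, -0.9802, 1.4484], [0.0, 0.0, 0.0, 1.0]]
lid_edge [([330.6, 226.7], 0.77)]
knob [([285.9, 202.7], 0.64)]
slot_corner [([272.6, 209.3], 0.69)]
keeper [([241.7, 227.1], 0.95)]
chest []
whetstone [([361.5, 217.3], 0.7)]
figure [([245.1, 162.8], 0.65), ([362.4, 216.2], 0.41)]
mallet [([120.2, 225.2], 0.91)]
plane [([436.1, 193.0], 0.73)]
blank [([450.0, 274.4], 0.66)]
```

Run:
```python
import cv2
for c,(x,y,w,h) in dict(scene=(130,80,290,280),top=(90,110,400,200)).items():
    i=cv2.imread(f'pics/{c}0.png')[y:y+h,x:x+w];cv2.imwrite(f'pics/{c}0c.png',cv2.resize(i,None,fx=2,fy=2,interpolation=cv2.INTER_CUBIC))
```

```text
(no output)
```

View pics/scene0c.png

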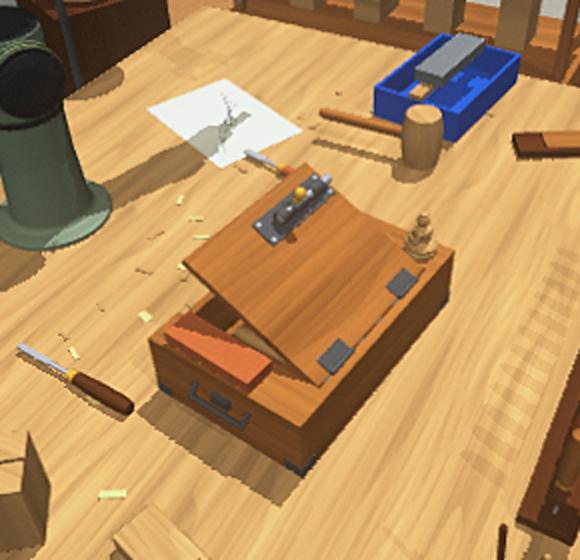

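View pics/top0c.png

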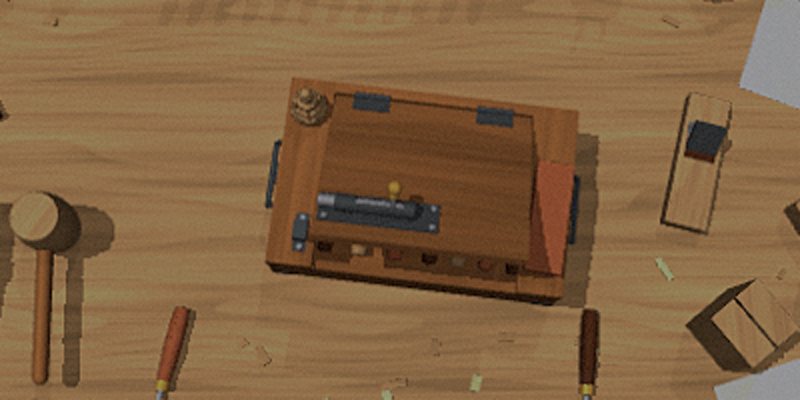

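The scene view shows the chest with its lid ajar: brass knob at about full px (280,177), chest top corners at (280,292), (356,206) and (205,251), lid front corners at (222,211) and (282,162). The top view shows the knob at about (287,204), the keeper at (241,227), and far chest corners at (236,149) and (379,165). I'll fit chest pose, lid angle and bolt travel to these.

```bash
cat > fit.py <<'E'
import numpy as np
from scipy.optimize import least_squares
def project(f,p):
    c=np.linalg.inv(f['cam_to_world'])@np.append(p,1); x,y=c[0]/c[2],c[1]/c[2]
    s=1+f['k1']*(x*x+y*y); return np.array([f['fx']*x*s+f['cx'],f['fy']*y*s+f['cy']])
def chest_pt(v,p):   # p in chest frame
    x,y,a=v[:3];c,s=np.cos(a),np.sin(a)
    return np.array([x+c*p[0]-s*p[1],y+s*p[0]+c*p[1],p[2]])
def lid_pt(v,p):     # p in chest frame when closed
    t=v[3];dx,dz=p[0]-.113,p[2]-.110
    return chest_pt(v,[.113+np.cos(t)*dx+np.sin(t)*dz,p[1],.110-np.sin(t)*dx+np.cos(t)*dz])
def knob_pt(v,k=None):
    k=v[5] if k is None else k
    return lid_pt(v,[-.085+.04*np.sin(k),.078-.048+v[4],.1235+.04*np.cos(k)])
E
cat > m1.py <<'E'
from cell import *; from fit import *
S,T=grab_frame('scene'),grab_frame('top')
C,L=chest_pt,lid_pt
obs=[(S,(280,292.5),C,(.13,-.2,.11)),(S,(356.5,206),C,(.13,.2,.11)),(S,(205,251),C,(-.13,-.2,.11)),
(T,(236,149),C,(.13,.2,.11)),(T,(379,165.5),C,(.13,-.2,.11)),(T,(241.7,227.1),C,(-.085,.157,.1235)),
(S,(222.5,211),L,(-.129,-.136,.11)),(S,(282.5,162.5),L,(-.129,.136,.11)),
(S,(243,200.4),L,(-.112,-.075,.11)),(T,(330.6,226.7),L,(-.112,-.075,.11)),
(S,(283.5,177.6),L,(-.085,.078,.1235)),(T,(272.6,209.3),L,(-.085,.078,.1235)),
(S,(280.5,176.5),'k',0),(T,(287,203.5),'k',0)]
def pred(v): return [project(f,knob_pt(v) if m=='k' else m(v,p)) for f,_,m,p in obs]
def res(v): return np.append((np.array(pred(v))-[o[1] for o in obs]).ravel(),(v[5]-.1)/.07)
r=least_squares(res,[.45,0,0,.35,.005,.1],loss='soft_l1',x_scale=[.1,.1,.1,.1,.01,.1],bounds=([0,-.5,-1,0,-.005,-.05],[1,.5,1,.6,.02,.25]))
v=r.x;print(np.round(v,4));print(np.round(res(v)[:-1].reshape(-1,2),1).tolist())
print('edge',L(v,(-.112,-.075,.11)),'knob',knob_pt(v),'keeper',C(v,(-.085,.157,.1235)))
np.save('v.npy',v)
E
python3 m1.py
```

```text
[ 0.5858 -0.0659 -0.1098  0.475   0.0099  0.0286]
[[1.6, 1.1], [0.4, -2.1], [-1.3, -1.3], [-0.1, -1.2], [0.8, -3.0], [-0.4, -2.6], [-0.6, -0.9], [-0.6, -2.2], [-1.4, 1.4], [0.7, 2.3], [-0.3, -0.6], [-1.4, 1.4], [0.2, -0.4], [0.4, -1.8]]
edge [ 0.49098094 -0.13093535  0.21289533] knob [ 0.55276047 -0.02217598  0.24758717] keeper [0.51848614 0.09943793 0.1235    ]
```

```bash
cat > h.py <<'E'
from cell import *; from fit import *
from scipy.spatial.transform import Rotation as R
v=np.load('v.npy'); vc=v.copy(); vc[3]=0
def rot(a,sgn=1):  # tool z down, tool x along sgn*chest y
    x=sgn*np.array([-np.sin(a),np.cos(a),0]);z=np.array([0,0,-1.]);return R.from_matrix(np.c_[x,np.cross(z,x),z]).as_rotvec()
def st(m=''):
    s=get_state();print(m,round(s['clock'],2),np.round(s['position'],4),np.round(s['contact_force'],1),np.round(s['q'],2))
E
python3 - <<'E'
from h import *
p=chest_pt(v,[-.087,-.075,.30])
for s in(1,-1):print(s,ik(p,rot(v[2],s)))
q=[ik(p,rot(v[2],s)) for s in(1,-1)]
s=min((i for i in(0,1) if q[i] is not None),key=lambda i:abs(q[i][5])); sg=[1,-1][s]; np.save('sg.npy',sg)
ro=rot(v[2],sg)
grab(20); P=np.array(get_state()['position'])
move_l(P+[0,0,.13],.3); st('up')
movep(p+[0,0,.06],ro); st('above')
x0=lid_pt(v,(-.112,-.075,.11))
print('contact',move_l(x0+[0,0,-.02],.08,until_force=1.5),x0);st()
E
```

```text
1 [-0.40591465  0.21056741 -0.17189604  1.18833287  0.          1.27468822]
-1 [-0.40591465  0.21056741 -0.17189604  1.18833287  0.         -1.86690443]
up 2.55 [0.1307 0.5345 0.3618] [ 0.8  0.5 -0.5] [1.2  0.28 0.07 1.36 0.   1.44]
above 5.22 [ 0.4912 -0.1302  0.36  ] [ 0.6 -0.9  0.9] [-0.4   0.19 -0.04  1.33  0.    1.27]
contact True [ 0.49098094 -0.13093535  0.21289533]
 6.85 [ 0.4898 -0.1305  0.2114] [0.6 1.1 0.5] [-0.41  0.26 -0.33  0.98 -0.    1.27]
```

Run:
```python
from h import *
e=chest_pt(v,[-.110,-.075,.125])
print(move_l(e,.07,until_force=15));st()
print(move_l(e+[0,0,-.025],.03,until_force=14));st('closed')
P=np.array(get_state()['position'])
move_l(P+[0,0,.15],.3)
movep(chest_pt(v,[-.2,-.15,.30]),rot(v[2],np.load('sg.npy')));st()
for c in('scene','top'):
    f=grab_frame(c);cv2=__import__('cv2');cv2.imwrite(f'pics/{c}1.png',f['img'][:,:,::-1])
    for n,m in(('lid_edge',chest_pt(vc,(-.112,-.075,.11))),('knob',knob_pt(vc)),('slot_corner',chest_pt(vc,(-.085,.078,.1235))),('keeper',chest_pt(vc,(-.085,.157,.1235)))):
        print(c,n,np.round(project(f,m),1),[(np.round(d['centre'],1).tolist(),round(d['score'],2)) for d in tip_of(c,n)[:2]])
a=cv2.imread('pics/scene1.png')[110:310,180:400];b=cv2.imread('pics/top1.png')[130:270,210:400]
cv2.imwrite('pics/c1.png',cv2.vconcat([cv2.resize(a,(440,400)),cv2.resize(b,(440,200*140*11//(950)*0+199))]) if 0 else cv2.hconcat([cv2.resize(a,(440,400)),cv2.resize(b[:,:120],(343,400))]))
```

```text
False
 8.28 [ 0.4678 -0.1283  0.125 ] [-0.5 -0.1  0.9] [-0.42  0.32 -0.51  0.75 -0.    1.26]
True
closed 8.85 [ 0.4681 -0.1285  0.11  ] [-3.1  1.5  9.1] [-0.42  0.33 -0.53  0.71 -0.    1.26]
 10.06 [ 0.3699 -0.1931  0.2989] [ 0.1  0.  -0.5] [-0.66  0.04 -0.38  1.16  0.    1.02]
scene lid_edge [238.4 225.6] [([237.5, 224.1], 0.63), ([285.7, 254.1], 0.63)]
scene knob [268.8 193.8] [([277.4, 199.1], 0.74), ([266.2, 194.7], 0.44)]
scene slot_corner [276.5 197.1] [([279.0, 198.2], 0.7)]
scene keeper [290.8 183.9] [([295.4, 183.3], 0.84)]
top lid_edge [326.8 244.5] [([326.6, 245.8], 0.85)]
top knob [285.2 226.2] [([281.9, 229.8], 0.55)]
top slot_corner [270.8 227.6] [([270.0, 225.2], 0.84)]
top keeper [241.3 224.5] [([241.1, 225.6], 0.74)]
```

View pics/c1.png

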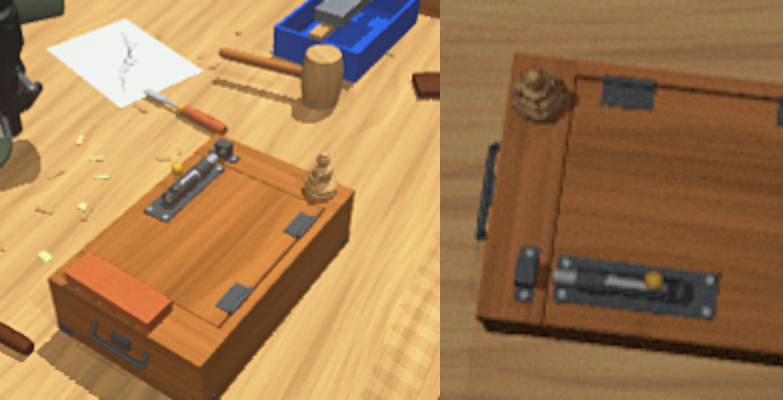

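Lid is flush and closed, and the knob is at about (268.5,195) in the scene and (284.5,228) in the top view, within 2 px of the model. Now push the bolt home.

Run:
```python
from h import *
ro=rot(v[2],np.load('sg.npy')); X=-.087
movep(chest_pt(v,[X,-.008,.24]),ro)
print('hit?',move_l(chest_pt(v,[X,-.008,.147]),.12,until_force=5));st()
print(move_l(chest_pt(v,[X,.052,.147]),.05,until_force=9));st('near')
print(move_l(chest_pt(v,[X,.082,.147]),.025,until_force=8));st('home')
P=np.array(get_state()['position']);c,s=np.cos(v[2]),np.sin(v[2]);d=P[:2]-v[:2];print('chest xy',c*d[0]+s*d[1],-s*d[0]+c*d[1])
f=grab_frame('top');print([(d['centre'],d['score']) for d in tip_of('top','knob')[:2]])
f=grab_frame('scene');print(project(f,knob_pt([*vc[:4],.048,0])),[(d['centre'],d['score']) for d in tip_of('scene','knob')[:2]])
```

```text
hit? False
 12.27 [ 0.4989 -0.0649  0.1478] [ 0.4  0.8 -1.4] [-0.28  0.32 -0.44  0.81 -0.    1.41]
False
near 13.62 [ 0.5049 -0.0045  0.147 ] [ 0.3 -1.5  0.1] [-0.16  0.32 -0.43  0.82  0.    1.52]
True
home 14.22 [0.5059 0.004  0.1469] [-0.7 -4.2  1.3] [-0.13  0.32 -0.43  0.82 -0.01  1.55]
chest xy -0.08708280769531139 0.0607165978403712
[]
[276.03190591 186.93860071] [([238.2, 255.1], 0.22)]
```

Run:
```python
from h import *
ro=rot(v[2],np.load('sg.npy')); Y=.0805
move_l(chest_pt(v,[-.087,.045,.147]),.08)
move_l(chest_pt(v,[-.087,.045,.195]),.2)
move_l(chest_pt(v,[-.145,Y,.195]),.2)
f=grab_frame('scene');print(project(f,knob_pt([*vc[:4],.048,0])),[(d['centre'],d['score']) for d in tip_of('scene','knob')[:2]])
import cv2;cv2.imwrite('pics/s2.png',cv2.resize(f['img'][120:270,200:400,::-1],(800,600)))
print(move_l(chest_pt(v,[-.145,Y,.147]),.1,until_force=6));st()
print(move_l(chest_pt(v,[-.070,Y,.147]),.05,until_force=6));st('over')
P=np.array(get_state()['position']);c,s=np.cos(v[2]),np.sin(v[2]);d=P[:2]-v[:2];print('chest xy',c*d[0]+s*d[1],-s*d[0]+c*d[1])
f=grab_frame('scene');cv2.imwrite('pics/s3.png',cv2.resize(f['img'][120:270,200:400,::-1],(800,600)))
```

```text
[276.03190591 186.93860071] [([274.5, 182.3], 0.43)]
False
 16.38 [0.4508 0.0298 0.1471] [-0.1  0.6 -0.3] [-0.09  0.23 -0.56  0.78 -0.01  1.59]
False
over 18.03 [0.525  0.0218 0.1472] [ 0.1 -0.5 -0.7] [-0.1   0.36 -0.38  0.84 -0.01  1.59]
chest xy -0.0699752089013934 0.08051961158804505
```

View pics/s3.png

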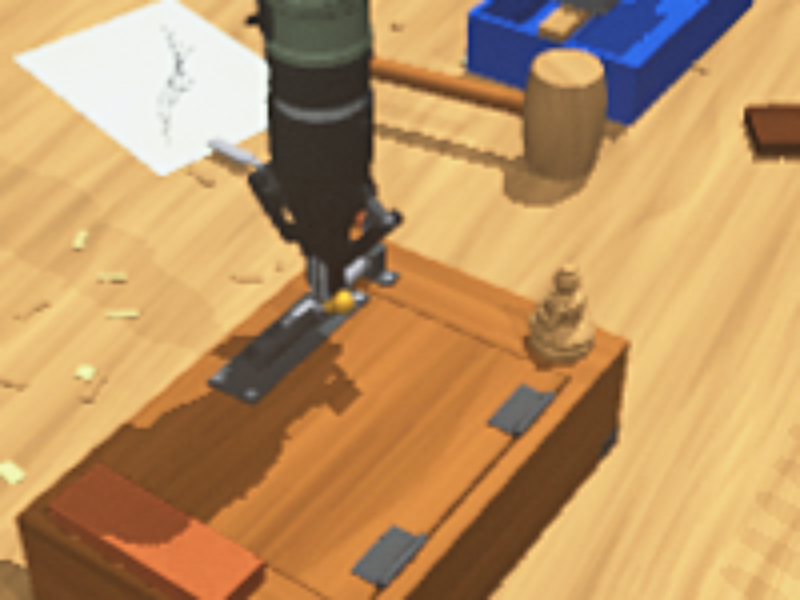

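The knob, at crop (343,301), has tipped over to the hinge side ahead of the fingers, so the bolt is home. Now press it down from above.

Run:
```python
from h import *
import cv2
Y=.0805
move_l(chest_pt(v,[-.080,Y,.147]),.1)
move_l(chest_pt(v,[-.080,Y,.175]),.15)
move_l(chest_pt(v,[-.044,Y,.175]),.15)
print(move_l(chest_pt(v,[-.044,Y,.128]),.04,until_force=7));st('down')
P=np.array(get_state()['position'])
move_l(P+[0,0,.12],.3)
movep(chest_pt(v,[-.2,-.15,.30]),rot(v[2],np.load('sg.npy')));st()
f=grab_frame('scene');a=f['img'][150:240,220:340,::-1];print(project(f,knob_pt([*vc[:4],.048,1.45])),[(d['centre'],d['score']) for d in tip_of('scene','knob')[:2]])
f=grab_frame('top');b=f['img'][180:270,220:340,::-1];print(project(f,knob_pt([*vc[:4],.048,1.45])),[(d['centre'],d['score']) for d in tip_of('top','knob')[:2]])
cv2.imwrite('pics/f.png',cv2.resize(cv2.hconcat([a,b]),(800,300),interpolation=cv2.INTER_CUBIC))
```

```text
True
down 19.77 [0.5533 0.0186 0.1497] [ 2.2 -1.   0.7] [-0.1   0.4  -0.31  0.86 -0.01  1.59]
 21.41 [ 0.3709 -0.1927  0.2995] [-0.2  0.  -0.1] [-0.66  0.04 -0.37  1.16  0.    1.02]
[287.04077559 200.4720191 ] [([284.8, 196.1], 0.44)]
[272.39904665 212.68829058] [([268.0, 213.7], 0.52)]
```

View pics/f.png

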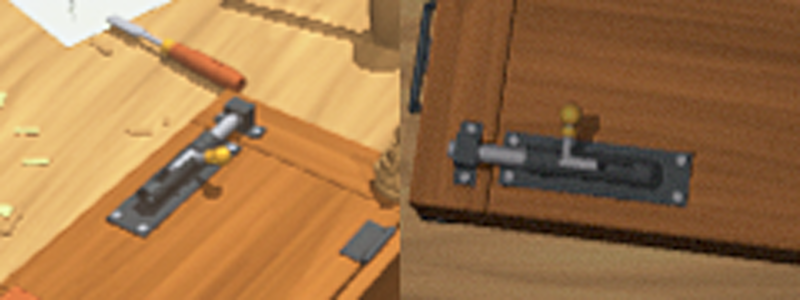

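The bolt is in the keeper, but the knob at about (284,196) in the scene sits a few mm above the slot's end and its shadow is detached. The force stop came early, so I'll press again, slower and firmer.

Run:
```python
from h import *
import cv2
Y=.082
movep(chest_pt(v,[-.045,Y,.22]),rot(v[2],np.load('sg.npy')))
move_l(chest_pt(v,[-.045,Y,.158]),.15)
for z,F in((.142,14),(.130,12)):
    print(move_l(chest_pt(v,[-.045,Y,z]),.02,until_force=F));st('down')
P=np.array(get_state()['position'])
move_l(P+[0,0,.12],.3)
movep(chest_pt(v,[-.2,-.15,.30]),rot(v[2],np.load('sg.npy')));st()
f=grab_frame('scene');a=f['img'][150:240,220:340,::-1];print(project(f,knob_pt([*vc[:4],.048,1.45])),[(d['centre'],d['score']) for d in tip_of('scene','knob')[:2]])
f=grab_frame('top');b=f['img'][180:270,220:340,::-1];print(project(f,knob_pt([*vc[:4],.048,1.45])),[(d['centre'],d['score']) for d in tip_of('top','knob')[:2]])
cv2.imwrite('pics/f2.png',cv2.resize(cv2.hconcat([a,b]),(800,300),interpolation=cv2.INTER_CUBIC))
```

```text
False
down 24.24 [0.5497 0.0205 0.1418] [-0.6 -0.2  0.4] [-0.1   0.4  -0.32  0.85  0.    1.58]
True
down 24.68 [0.5509 0.0204 0.1363] [-2.7  0.8 10.3] [-0.1   0.41 -0.33  0.83 -0.    1.58]
 26.32 [ 0.3708 -0.1927  0.2994] [ 0.2 -0.2  0.3] [-0.66  0.04 -0.38  1.16  0.    1.02]
[287.04077559 200.4720191 ] [([285.4, 198.9], 0.53), ([290.9, 183.3], 0.32)]
[272.39904665 212.68829058] [([270.1, 212.7], 0.46)]
```

View pics/f2.png

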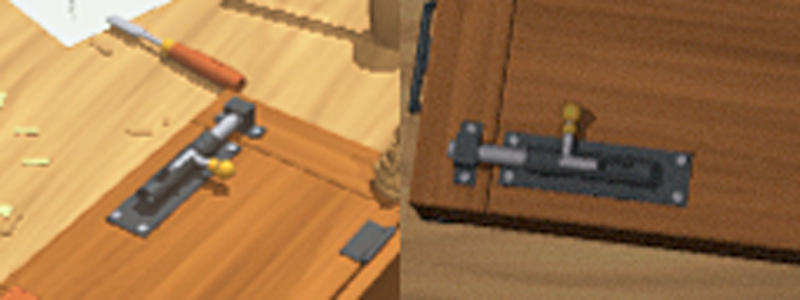

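The knob now lies flat at its slot's end: the stop came at z 0.136 against an expected 0.137. The bolt is in the keeper and the lid is flush.

```bash
python3 -c "
from cell import *
print(sign_off())"
```

```text
the job is handed in; nothing more can be done
None
```

The lid is closed, the bolt is home in the keeper and the knob is pressed down to the end of its slot. I handed the job in at about 26 s, and no pass/fail result came back.

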